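# Gauge the guide tube of a mould box and present the tip for reading

### The arm

A 7-joint arm with a two-finger parallel gripper is mounted at the origin on the work surface. World frame = base frame: x ahead of the robot, y to its left, z up, the work surface at z = 0. Lengths are in m, angles in degrees, forces in N, time in s.
With the tool pointing down it reaches from about 0.425 to 0.875 m from the base axis. Payload 4.7 kg.
Tool frame: the origin (TCP) lies midway between the tips of the shut fingers; the grasp point (between the pads) lies env.grip_point_offset behind it (env.grip_point_offset is the distance from the TCP to the grasp point, in m); x points along the fingers, y is the direction in which the jaws open and shut, and the axes are right-handed (so a half turn about x gives the same grasp; the last joint's range is limited). The gripper opens to 87 mm and grips with 3 to 60 N. Pads are 19 mm wide; open, the fingers measure 117 mm over their backs; the gripper's body (75 mm by 190 mm) begins 51 mm behind the grasp point.
Start: joints at [68.073, 18.392, -4.016, 83.108, 1.295, 78.541, -3.26], TCP at [0.251, -0.6, 0.223] pointing down, gripper open.
Joint ranges: [-163.93, 163.93], [-17.29, 119.83], [-79.2, 71.16], [3.27, 140.29], [-89.18, 269.18], [5.43, 117.66], [-154.24, 154.24]. Speed limits (degrees/s): [147.25, 147.25, 180, 180, 180, 180, 180].

### API

Orientations are given as [roll, pitch, yaw] about the fixed x, y, z axes, in that order (R = Rz(yaw) Ry(pitch) Rx(roll)).
In Python, from cell import readout, read_camera, camera_params, sign_off, spot_in, pinpoint, env gives the robot as it stands.
- The arm moves only by the shell command python3 -m pendant 'ROWS' [OPENING] [FORCE]. ROWS is a JSON object of lists of equal length, an entry for each row: "xyz": the shift along the world's x, y, z in m, a list of three; "turn": the turn about the world's z in rad. A call has 1 to 10 rows; each row shifts and turns the pose as measured when the row begins; what a row does not reach is not made up. A row lasts 1/8 s, in which the tool goes at most 62.5 mm and 10.7 degrees, less where a joint would pass 70% of its speed; a pose out of reach is approached as far as the arm can. A call is refused whole if a number of a shift passes 0.0625 or a number of a turn 0.188, either way. A call with a gripper value outside its range is refused whole. OPENING is the opening, from 0 (shut) to 1 (fully open), set as the call begins (- or left out, the last holds). The fingers move at their own pace and stop on an object; FORCE is the grip in N (left out, the last holds). Time passes only in rows, so rows that do not move let the fingers close. It gives the time, the measured TCP pose, the force and the opening at its end, in the units of the state.
- readout.get_obs(): the state, without advancing time (a new reading comes with each control period).
- read_camera(name): name is "side" or "top"; returns the picture (420x560x3 uint8, red, green, blue); there is no depth.
- camera_params(name): a dict with "fx", "fy", "cx", "cy" (pixels), "rvec" (rotation vector, rad) and "tvec" (3), from world to camera coordinates, as OpenCV has them. Camera axes: x right, y down, z forward; pixel columns grow to the right and rows downward; lengths in m; the calibration is good to about 2 mm. A picture is of the moment at which its call begins. camera_params takes no time and is no camera call.
- sign_off(): hands the job in, once; it reports no verdict.
Trained networks look in the newest picture that a camera, given by its name, has taken for a name from the list of things; names that differ only in an ending like _2 or _b are one class to them, and where a whole thing is asked for, a point or a joint stands for the part that bears it (a point fixed in the world has none). Each returns a list of dicts, best first, with "score" (0 to 1); they miss things now and then, are a little off and sometimes report something else, mostly with a low value. They report only what shows in the picture. A call takes as long as a camera call. They do not tell look-alikes from the thing itself.
- spot_in(camera, name): "at" ([x, y, z] in m, in the coordinates of the camera as it stood for that picture, good to about 4 mm: the middle of the surface that is visible of it).
- pinpoint(camera, name): "at" ([x, y, z] in m, in the coordinates of the camera as it stood for that picture, good to about 4 mm: a listed point, or the origin of a listed thing).
The state is a dict: "time_s": time; "qpos": joint angles; "joint_velocities": joint speeds; "effort": joint torques, N m; "tool_pos": TCP position; "tool_rot": TCP orientation; "force": force on the tool from outside, world axes, zero at the start; "wrist_torque": the same for the moment, N m; "grip_width": finger opening in m.
Only numpy, scipy, OpenCV 4.12 (cv2) and the standard library are available. Lean on these libraries where they do the work, as an engineer would, in place of code of your own. Each camera call takes 0.05 s, during which the arm holds its last target.

### The job

Lift the long gauge rod off its rack, slide it gently into the sloping guide tube of the mould box until its collar rests on the tube's mouth, then draw it fully out again. Present it for reading: hold it level and still with its tip over the middle of the white reading plate, about a hand's breadth above it, touching nothing but the gripper. Finish while still holding it there, and leave the short gauge and everything else on the bench as it is.

Things in the scene. Friction and masses are not known exactly. Their poses are not given: they have to be found in the camera images.
- long_gauge_grip (a point): Handle centre of the LONG gauge, the one to use: loose, 214 mm overall, 0.1 to 0.2 kg, lying level in its rack 75 mm above the bench. Gauge frame: x along the rod from tip to tail, z up as it lies; all parts are centred on this x axis. Aluminium handle x -40 to 40 mm, 18 wide (y), 20 high, to be gripped across y; square 10 mm tail x 40 to 76.
- long_gauge_collar (a point): Centre of the long gauge's collar face that stops on the tube, x = -58 mm in the gauge frame. Steel collar disc 34 mm in diameter, x -58 to -50 mm.
- long_gauge_tip (a point): End of the long gauge's round steel rod, x = -138 mm in the gauge frame. Rod 10 mm in diameter, 80 mm long from the collar face (x -58 to -138), blunt chamfered tip with three dark rings near it.
- short_gauge_grip (a point): Centre of the handle of the SHORT gauge, to be left in its rack: the same tool, but its rod is only 36 mm long beyond the collar. The two gauges lie side by side in equal racks, either one on the left.
- rack_long: Wooden rack of the long gauge, fixed, 190 x 64 x 82 mm, origin under it on the bench; x runs the same way as the gauge's. Two posts, 10 mm thick (x) and 34 mm wide, at x -75 and 60 mm, with notches open upward: the gauge lifts straight up, and may lie up to 6 mm along from the middle.
- rack_short: The same rack under the short gauge, fixed.
- mould: Mould box, fixed: two latched plywood halves, 160 (x) x 180 (y) x 130 mm high, origin under its middle on the bench; two short pins on top reach 148 mm. The guide tube is let into a slot in the top, in the middle of y, and comes out at the +x side, the side away from the robot.
- guide_tube: Steel guide tube fixed in the mould box; origin at the centre of its mouth, in the rim's plane, 158 mm above the bench. x is its axis pointing OUT of the mouth, 35 degrees above level, away from the robot; y is level. Bore 16 mm, 88 mm deep, flaring to 27 mm over the last 16 mm; rim 36 mm outside. The rod enters along -x, tip first; the collar face stops at x = 0.
- plate_mid (a point): Middle of the top of the white reading plate, fixed flat on the bench, 140 x 140 mm, top 6 mm above the bench, a fine cross marking its middle. Drawers and a pail, up to 215 mm high, stand some 150 mm or more from it along the bench's right-hand (-y) edge and far right corner: there is free room for the gauge's handle on the side away from the robot (+x).
- jar: Bystander: closed jar, 56 mm in diameter, 70 mm high; origin under it.
- mixing_cup: Bystander: white cup, 68 mm in diameter, 75 mm high; origin under it.
- tape: Bystander: paper ring lying flat, 90 mm in diameter, 24 mm high; origin under it.
- brush: Bystander: brush lying flat beyond the mould box, across x, under 40 mm high.
- offcut: Bystander: plywood offcut lying flat, 100 x 45 x 18 mm; origin under it.
- puck: Bystander: cast disc, 44 mm in diameter, 30 mm high; origin under it.
Not all that is in view belongs to the job. Of the things that look like the part that bears plate_mid, the larger one is meant.

How it is judged:
By the outcome, as a careful person would: the job done as asked, in the order asked, and still so for the second after the job is handed in, while the arm keeps its last pose, push and grip.
It also fails if it takes over 58 s, if anything falls off the work surface, if the arm or the gripper's body presses on something with over 40 N, if the wrist force passes 120 N, or if a joint passes its speed limit or range.

## Working session

There is one attempt and no reset: what is moved stays moved. The work goes in short steps, Python scripts to look and compute and a shell command to move; the robot and the scene stay as the last step left them, time stands still between calls to the robot, and variables do not carry over. Pictures are saved under pics/ and viewed, and the job is handed in when it is done.

```bash
ls; mkdir -p pics
cat > h.py <<'E'
import numpy as np, cv2
from cell import readout, read_camera, camera_params, sign_off, spot_in, pinpoint, env
def w2c(c):
    p=camera_params(c); return p,cv2.Rodrigues(np.array(p["rvec"],float))[0],np.array(p["tvec"],float)
def toW(c,a):
    p,R,t=w2c(c); return R.T@(np.array(a)-t)
def px(c,X):
    p,R,t=w2c(c); q=R@np.array(X)+t; return np.round([p["fx"]*q[0]/q[2]+p["cx"],p["fy"]*q[1]/q[2]+p["cy"]],1)
def ray(c,u,v,z):
    p,R,t=w2c(c); d=R.T@np.array([(u-p["cx"])/p["fx"],(v-p["cy"])/p["fy"],1.]); o=-R.T@t
    return o+d*(z-o[2])/d[2]
def tri(uv1,uv2,c1="side",c2="top"):
    A=[];b=[]
    for c,(u,v) in((c1,uv1),(c2,uv2)):
        p,R,t=w2c(c); d=R.T@np.array([(u-p["cx"])/p["fx"],(v-p["cy"])/p["fy"],1.]); d/=np.linalg.norm(d); o=-R.T@t
        P=np.eye(3)-np.outer(d,d); A.append(P); b.append(P@o)
    return np.linalg.lstsq(np.vstack(A),np.hstack(b),rcond=None)[0]
def shot(c,n):
    im=read_camera(c); cv2.imwrite(f"pics/{n}.png",im[...,::-1]); return im
def crop(im,n,x0,y0,x1,y1,s):
    cv2.imwrite(f"pics/{n}.png",cv2.resize(im[y0:y1,x0:x1,::-1],None,fx=s,fy=s,interpolation=cv2.INTER_CUBIC))
E
python3 - <<'E'
from h import *
np.set_printoptions(precision=4,suppress=True)
o=readout.get_obs();print({k:np.round(v,3) for k,v in o.items()},env.grip_point_offset)
for c in("side","top"):
    shot(c,c+"0"); p,R,t=w2c(c);print(c,-R.T@t,R[2],p["fx"])
E
```

```text
pics
{'time_s': np.float64(0.0), 'qpos': array([68.073, 18.439, -4.016, 83.176,  1.296, 78.541, -3.26 ]), 'joint_velocities': array([ 0.006, -0.137,  0.031,  0.014, -0.005, -0.041,  0.034]), 'effort': array([ -0.   , -49.129,  -0.404, -31.254,  -0.064,   0.044,   0.   ]), 'tool_pos': array([ 0.251, -0.599,  0.221]), 'tool_rot': array([-86.55 ,  89.889, 116.187]), 'force': array([0.094, 0.857, 0.655]), 'wrist_torque': array([0.006, 0.002, 0.027]), 'grip_width': np.float64(0.087)} 0.0187
side [0.378  1.2274 1.0408] [ 0.0835 -0.8017 -0.5918] 515.1139228859141
top [ 0.3908 -0.0392  1.528 ] [ 0.0845  0.0087 -0.9964] 518.0625612731872
```

View pics/side0.png

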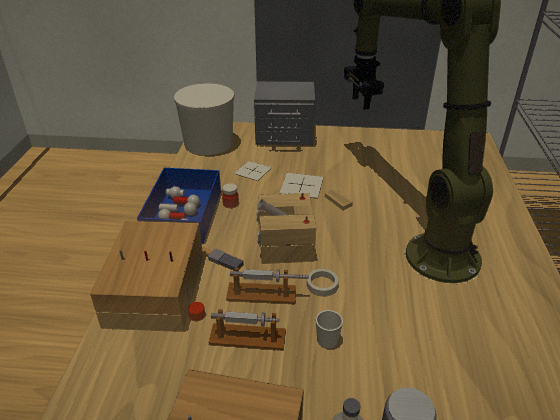

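View pics/top0.png

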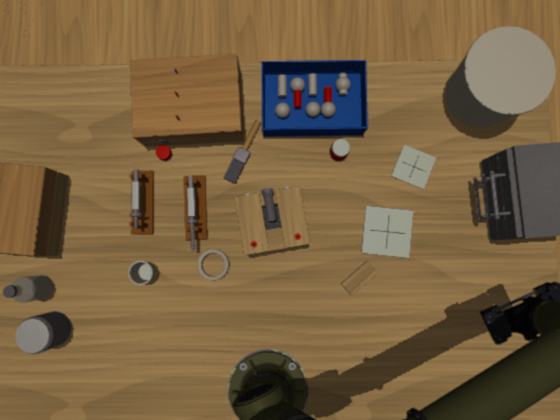

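Run:
```python
from h import *
np.set_printoptions(precision=4,suppress=True)
for n in ["long_gauge_grip","long_gauge_collar","long_gauge_tip","short_gauge_grip","rack_long","mould","guide_tube","plate_mid"]:
    for c in("side","top"):
        for r in pinpoint(c,n)[:3]:
            if r["score"]>.15:
                X=toW(c,r["at"]);print(n,c,round(r["score"],2),X,px(c,X))
print(readout.get_obs()["time_s"])
```

```text
long_gauge_grip side 0.65 [0.5352 0.2134 0.0744] [257.7 275. ]
long_gauge_grip top 0.77 [0.537  0.2107 0.0764] [190.6 202.1]
long_gauge_collar side 0.65 [0.48   0.2054 0.0813] [278.2 272.5]
long_gauge_collar top 0.93 [0.4779 0.2105 0.0748] [190.7 223. ]
long_gauge_tip top 0.64 [0.3999 0.2016 0.0787] [193.5 250.8]
short_gauge_grip side 0.87 [0.555  0.369  0.0739] [241.6 317.8]
short_gauge_grip side 0.46 [ 0.3589  0.1558 -0.0006] [322.1 284.5]
short_gauge_grip side 0.32 [ 0.3366  0.3542 -0.0016] [328.5 340.1]
short_gauge_grip top 0.61 [0.5594 0.363  0.0782] [136.7 194.7]
rack_long top 0.68 [0.5402 0.2083 0.0043] [195.6 203.4]
mould side 0.72 [ 0.4786 -0.0145  0.0014] [285.6 243.4]
mould side 0.7 [0.3585 0.1516 0.0014] [322.3 283. ]
mould top 0.97 [ 0.4784 -0.017  -0.0017] [272.  223.6]
mould top 0.67 [0.4772 0.2113 0.0763] [190.3 223.3]
guide_tube side 0.64 [ 0.5565 -0.0051  0.1568] [259.5 203.4]
guide_tube side 0.23 [ 0.535   0.2142 -0.0015] [258.4 295.1]
guide_tube top 0.73 [ 0.5579 -0.0026  0.1554] [265.4 190.6]
plate_mid side 0.8 [ 0.4507 -0.3566  0.0062] [301.3 183.2]
plate_mid side 0.78 [ 0.6434 -0.4354  0.0032] [252.2 169.9]
plate_mid side 0.5 [ 0.6946  0.0669 -0.0011] [212.8 256.6]
plate_mid top 0.85 [ 0.6428 -0.4398  0.0012] [413.7 167. ]
plate_mid top 0.72 [ 0.3188 -0.2679 -0.0011] [358.2 277.3]
plate_mid top 0.64 [ 0.45   -0.354   0.0073] [387.  232.1]
0.9
```

Run:
```python
from h import *
im=cv2.imread("pics/top0.png")[...,::-1]; crop(im,"c1",120,160,320,270,4)
im=cv2.imread("pics/side0.png")[...,::-1]; crop(im,"c2",190,180,350,355,4.5) if 0 else crop(im,"c2",190,180,350,310,4.5)
```

```text
(no output)
```

View pics/c1.png

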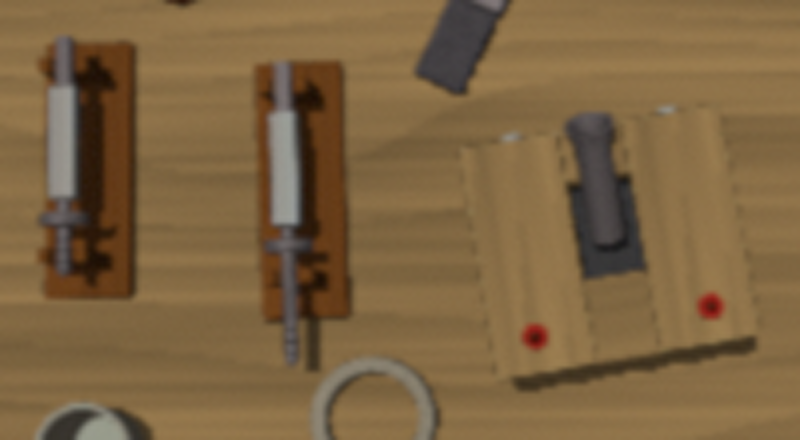

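View pics/c2.png

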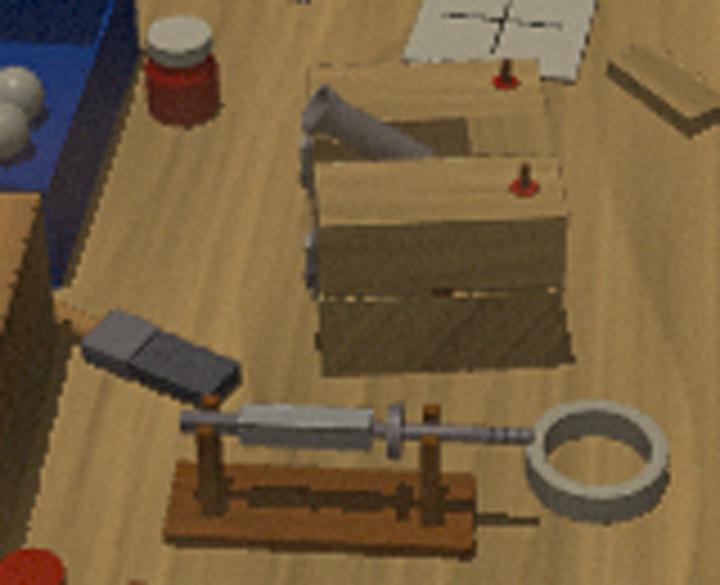

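Run:
```python
from h import *
np.set_printoptions(precision=4,suppress=True)
f=lambda u,v:(120+u/4-.4,160+v/4-.4)
g=lambda u,v:(190+u/4.5-.4,180+v/4.5-.4)
P={k:ray("top",*f(*uv),z) for k,uv,z in [("tail",(283,62),.08),("handle",(285,167.5),.085),("collar",(289,244),.085),("tip",(291,362),.078),
 ("bl",(463,150),.13),("br",(722,108),.13),("fr",(757,335),.13),("fl",(513,378),.13),("mouth",(590,125),.165)]}
for k in P:print(k,P[k])
an=lambda a,b:np.degrees(np.arctan2(*(P[a]-P[b])[1::-1]))
print("yaw gauge",an("tail","tip"),"mould",an("bl","fl"),an("br","fr"),an("br","bl")+90, np.mean([P[k] for k in("bl","br","fr","fl")],0))
for a,b,n in [((183,418),(283,62),"tail"),((535,436),(291,362),"tip"),((395,430),(289,244),"collar"),((320,110),(590,125),"mouth")]:
    print(n,tri(g(*a),f(*b)))
for n in["long_gauge_tip","guide_tube"]:
  for c in("side","top"):
    for r in spot_in(c,n)[:3]: print(n,c,round(r["score"],2),toW(c,r["at"]))
R=np.array(cv2.Rodrigues(np.zeros(3))[0])
from scipy.spatial.transform import Rotation as Ro
print(Ro.from_euler("xyz",readout.get_obs()["tool_rot"],degrees=True).as_matrix())
```

```text
tail [0.6132 0.2112 0.08  ]
handle [0.5378 0.2086 0.085 ]
collar [0.4841 0.2055 0.085 ]
tip [0.4019 0.2049 0.078 ]
bl [0.544  0.0799 0.13  ]
br [ 0.5709 -0.0963  0.13  ]
fr [ 0.4168 -0.1178  0.13  ]
fl [0.3895 0.0466 0.13  ]
mouth [ 0.556  -0.0073  0.165 ]
yaw gauge 1.697798397082472 mould 12.144165011735964 7.950562481402422 8.691096738539997 [ 0.4803 -0.0219  0.13  ]
tail [0.6124 0.2118 0.0754]
tip [0.3999 0.2055 0.0742]
collar [0.4835 0.2075 0.0732]
mouth [ 0.5553 -0.0072  0.1533]
long_gauge_tip side 0.82 [0.5154 0.2194 0.0782]
long_gauge_tip side 0.18 [0.5244 0.2234 0.012 ]
long_gauge_tip top 0.73 [0.5196 0.2074 0.0871]
guide_tube side 0.62 [ 0.5248 -0.0008  0.1477]
guide_tube top 0.77 [ 0.5254 -0.0086  0.1437]
guide_tube top 0.52 [ 0.6808 -0.211   0.0712]
[[-0.      0.3865 -0.9223]
 [-0.0001 -0.9223 -0.3865]
 [-1.      0.0001  0.    ]]
```

Taken for the gauge: long at top (191,202), with its ringed tip at (193,250), and short at (137,195), which has a stub rod. The crop shows the one next to the mould has the long rod, so I choose that. For the plate, the larger one at (387,232) is meant, not (414,167).

```bash
python3 -m pendant '{"xyz":[[0.022,0.06,0.01],[0.022,0.06,0.01],[0.022,0.06,0],[0.022,0.06,0],[0.022,0.06,0],[0.022,0.06,0],[0.022,0.06,0],[0.022,0.06,0],[0.022,0.06,0],[0.022,0.06,0]],"turn":[0,0,0,-0.0916,-0.0916,-0.0916,-0.0916,0,0,0]}' 0.6 20
```

```text
time_s: 2.35
tool_pos: [0.4629, -0.0124, 0.2433]
tool_rot: [128.5, 89.5, -51.1]
force: [0.1, 0.1, 0.8]
grip_width: 0.052
```

```bash
cat >> h.py <<'E'
from scipy.spatial.transform import Rotation as Ro
def st():
    o=readout.get_obs(); R=Ro.from_euler("xyz",o["tool_rot"],degrees=True).as_matrix()
    print("t",o["time_s"],"tcp",np.round(o["tool_pos"],4),"jaw",round(np.degrees(np.arctan2(R[1,1],R[0,1])),2),"fing",np.round(R[:,0],3),"F",np.round(o["force"],1),"M",np.round(o["wrist_torque"],2),"w",round(float(o["grip_width"]),4))
E
python3 -c "from h import *;st()"
```

```text
t 2.35 tcp [ 0.4629 -0.0124  0.2433] jaw -89.58 fing [ 0.005 -0.007 -1.   ] F [0.1 0.1 0.8] M [-0.01 -0.09  0.02] w 0.052
```

```bash
python3 -m pendant '{"xyz":[[0.021,0.0555,0],[0.021,0.0555,-0.02],[0.021,0.0555,-0.03],[0.021,0.0555,-0.03],[0,0,0],[0,0,0]],"turn":[0.02,0,0,0,0,0]}'
python3 - <<'E'
from h import *
st()
im=shot("top","t1");crop(im,"t1c",120,150,280,270,5)
im=shot("side","s1");crop(im,"s1c",190,200,350,310,5)
for c in("side","top"):
  for r in pinpoint(c,"long_gauge_grip")[:2]: print(c,r["score"],toW(c,r["at"]))
E
```

```text
time_s: 3.1
tool_pos: [0.5455, 0.2105, 0.1678]
tool_rot: [154.6, 89.3, -23.6]
force: [-0.1, -0.5, -1.3]
grip_width: 0.0524
t 3.1 tcp [0.5455 0.2105 0.1678] jaw -88.12 fing [ 0.011 -0.005 -1.   ] F [-0.1 -0.5 -1.3] M [ 0.04  0.06 -0.01] w 0.0524
side 0.74 [0.53773219 0.21306892 0.0727238 ]
side 0.67 [ 0.55382197  0.37004672 -0.00079912]
top 0.46 [0.53888683 0.21331643 0.07431372]
```

View pics/t1c.png

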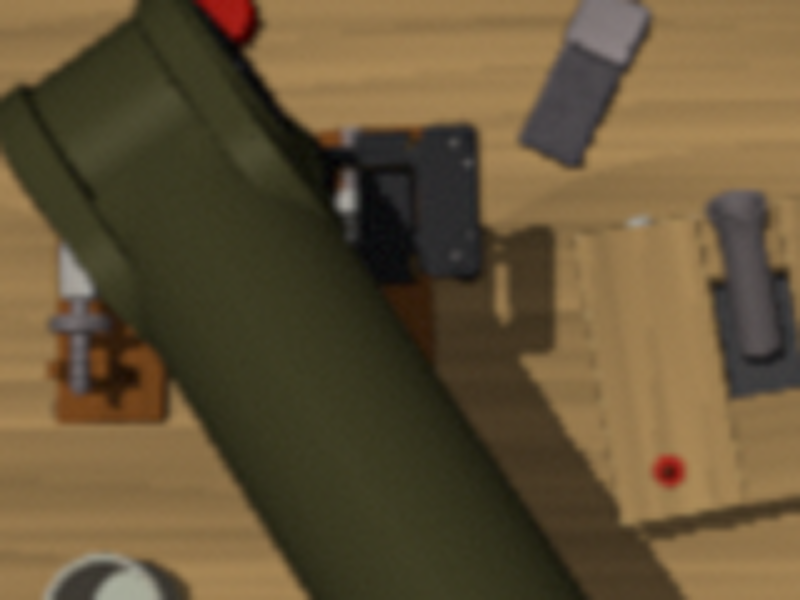

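View pics/s1c.png

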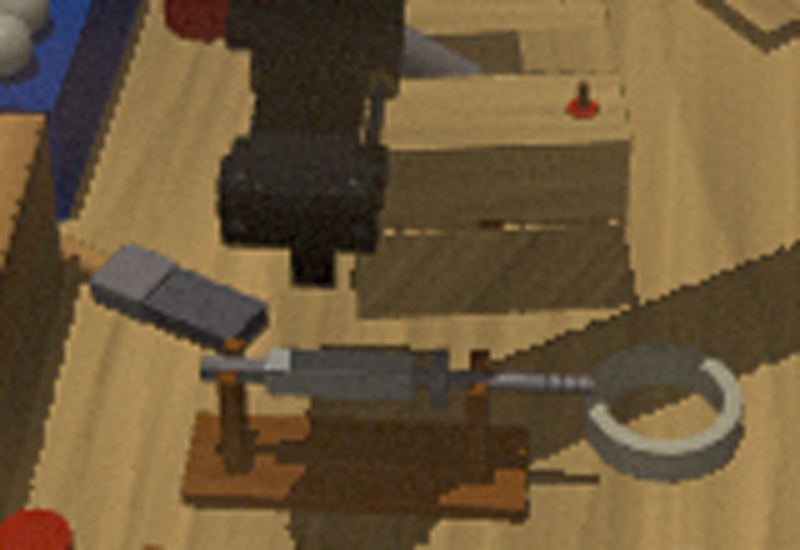

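Top shows the gripper over the gauge at about (190,200). Side shows the finger just above the handle, with both gauges in their racks. I go down.

```bash
python3 -m pendant '{"xyz":[[0.001,0,-0.035],[0,0,-0.035],[0,0,-0.028],[0,0,-0.012],[0,0,0]],"turn":[0,0,0,0,0]}'; python3 -c "from h import *;st()"
```

```text
time_s: 3.92
tool_pos: [0.5517, 0.2025, 0.0622]
tool_rot: [158.5, 88.4, -20.4]
force: [-0.0, -0.0, 0.9]
grip_width: 0.0521
t 3.925 tcp [0.5517 0.2025 0.0622] jaw -88.89 fing [ 0.026 -0.01  -1.   ] F [-0.  -0.   0.9] M [0.06 0.06 0.06] w 0.0521
```

```bash
python3 -m pendant '{"xyz":[[-0.004,0.007,-0.005],[0,0,0]],"turn":[0.01,0]}'; python3 -c "from h import *;st()"
```

```text
time_s: 4.18
tool_pos: [0.5489, 0.2104, 0.0594]
tool_rot: [162.4, 88.2, -15.9]
force: [0.8, -0.3, 0.0]
grip_width: 0.0521
t 4.175 tcp [0.5489 0.2104 0.0594] jaw -88.32 fing [ 0.03  -0.009 -1.   ] F [ 0.8 -0.3  0. ] M [ 0.    0.01 -0.  ] w 0.0521
```

```bash
python3 -m pendant '{"xyz":[[-0.001,0,-0.003],[0,0,0],[0,0,0],[0,0,0]],"turn":[0,0,0,0]}' 0 3; python3 -c "from h import *;st()"
```

```text
time_s: 4.68
tool_pos: [0.5487, 0.2109, 0.0575]
tool_rot: [164.0, 88.1, -14.3]
force: [-0.0, 0.1, -0.1]
grip_width: 0.0205
t 4.675 tcp [0.5487 0.2109 0.0575] jaw -88.31 fing [ 0.032 -0.008 -0.999] F [-0.   0.1 -0.1] M [ 0.04  0.03 -0.01] w 0.0205
```

```bash
python3 -m pendant '{"xyz":[[0,0,0],[0,0,0],[-0.001,0,0.0075],[-0.001,0,0.0075],[-0.0025,0,0.007],[-0.0025,0,0.007]],"turn":[0,0,0,0,0,0]}' 0 3
python3 - <<'E'
from h import *
st()
im=shot("side","s2");crop(im,"s2c",190,200,350,310,5)
E
```

```text
time_s: 5.42
tool_pos: [0.5408, 0.2106, 0.0878]
tool_rot: [163.0, 88.2, -15.3]
force: [0.9, -0.4, -1.7]
grip_width: 0.0181
t 5.425 tcp [0.5408 0.2106 0.0878] jaw -88.31 fing [ 0.031 -0.008 -0.999] F [ 0.9 -0.4 -1.7] M [ 0.03  0.02 -0.02] w 0.0181
```

View pics/s2c.png

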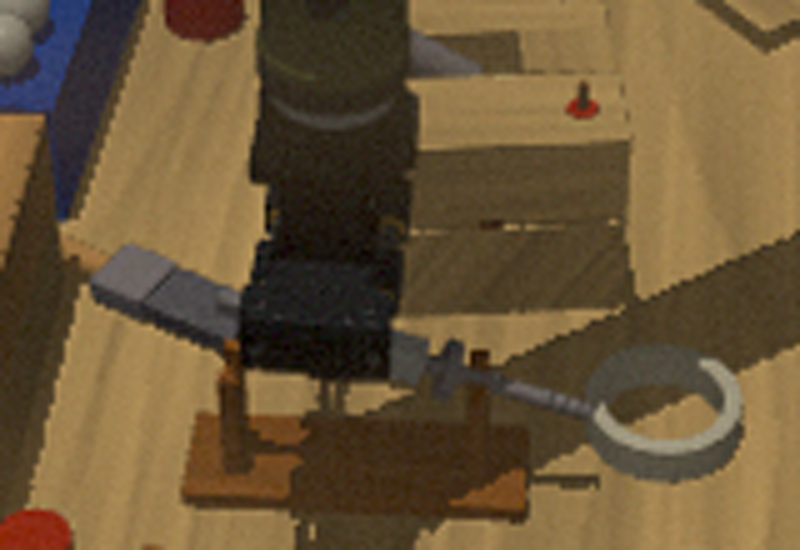

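Side: the gauge now tips about the front post's notch, with the tail raised and the tip down near (300,280). It turns in the light grip as planned, so I continue to about 35°.

```bash
python3 -m pendant '{"xyz":[[-0.0037,0,0.007],[-0.0037,0,0.007],[-0.0045,0,0.007]],"turn":[0,0,0]}' 0 3; python3 -m pendant '{"xyz":[[0,0,0],[0,0,0]],"turn":[0,0]}' 0 60
python3 - <<'E'
from h import *
st()
im=shot("side","s3");crop(im,"s3c",190,200,350,310,5)
im=shot("top","t3");crop(im,"t3c",120,150,280,270,5)
E
```

```text
time_s: 5.85
tool_pos: [0.5281, 0.2108, 0.1109]
tool_rot: [163.0, 88.1, -15.3]
force: [-1.1, 0.3, -1.4]
grip_width: 0.0179
time_s: 6.1
tool_pos: [0.5281, 0.2109, 0.1116]
tool_rot: [163.3, 88.1, -15.0]
force: [-0.3, -0.6, -2.8]
grip_width: 0.0178
t 6.1 tcp [0.5281 0.2109 0.1116] jaw -88.28 fing [ 0.033 -0.009 -0.999] F [-0.3 -0.6 -2.8] M [ 0.05  0.02 -0.04] w 0.0178
```

View pics/s3c.png

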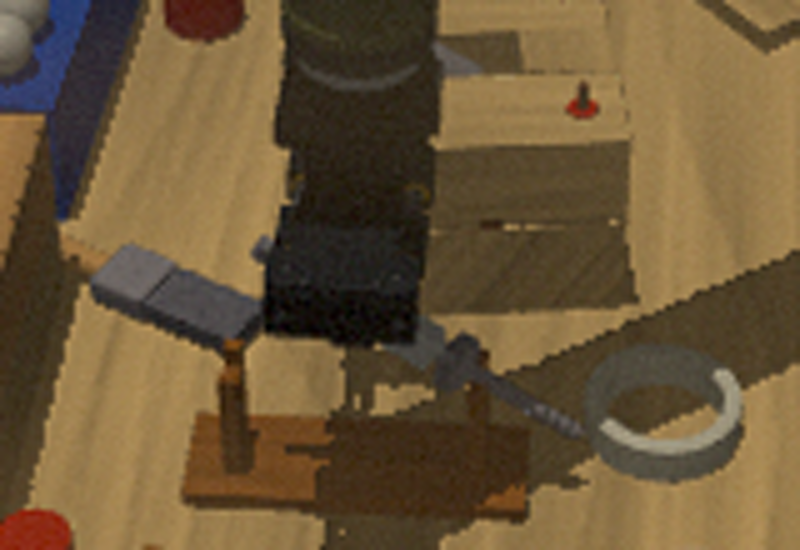

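View pics/t3c.png

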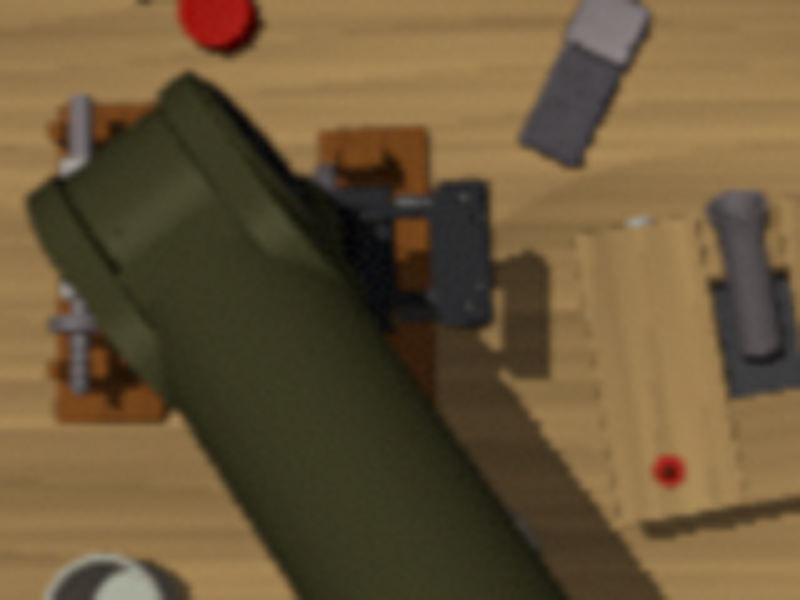

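```bash
cat >> h.py <<'E'
def rayp(c,u,v,P0,n):
    p,R,t=w2c(c); d=R.T@np.array([(u-p["cx"])/p["fx"],(v-p["cy"])/p["fy"],1.]); o=-R.T@t
    return o+d*np.dot(np.array(P0)-o,n)/np.dot(d,n)
E
python3 - <<'E'
from h import *
a=np.radians(1.7); n=[-np.sin(a),np.cos(a),0]
g=lambda u,v:(190+u/5-.4,200+v/5-.4)
Q=[rayp("side",*g(*q),[.54,.2105,0],n) for q in[(263,248),(462,362),(578,432)]]
for q in Q:print(np.round(q,4))
for i,j in((0,2),(1,2),(0,1)):
    d=Q[i]-Q[j];print(np.degrees(np.arctan2(d[2],np.hypot(d[0],d[1]))),np.linalg.norm(d))
E
```

```text
[0.5743 0.2115 0.1613]
[0.4695 0.2084 0.0868]
[0.4055 0.2065 0.0387]
35.98537336723377 0.208662818710452
36.93451807054861 0.08002866612514335
35.394969204904015 0.128651963407077
```

```bash
python3 -m pendant '{"xyz":[[0,0,0.015],[0,0,0.03],[0,0,0.03],[0,0,0.03],[0,0,0.03],[0,0,0.03],[0.01,0,0.02],[0.02,-0.02,0],[0.03,-0.03,0]],"turn":[0,0,0,0,0,0,0,0.04,0.04]}'
python3 - <<'E'
from h import *
st()
im=shot("side","s4");crop(im,"s4c",160,120,360,270,4)
E
```

```text
time_s: 7.32
tool_pos: [0.5866, 0.166, 0.3117]
tool_rot: [170.3, 87.7, -2.6]
force: [0.9, -0.4, -1.1]
grip_width: 0.0175
t 7.325 tcp [0.5866 0.166  0.3117] jaw -82.96 fing [ 0.039 -0.002 -0.999] F [ 0.9 -0.4 -1.1] M [0.04 0.01 0.06] w 0.0175
```

View pics/s4c.png

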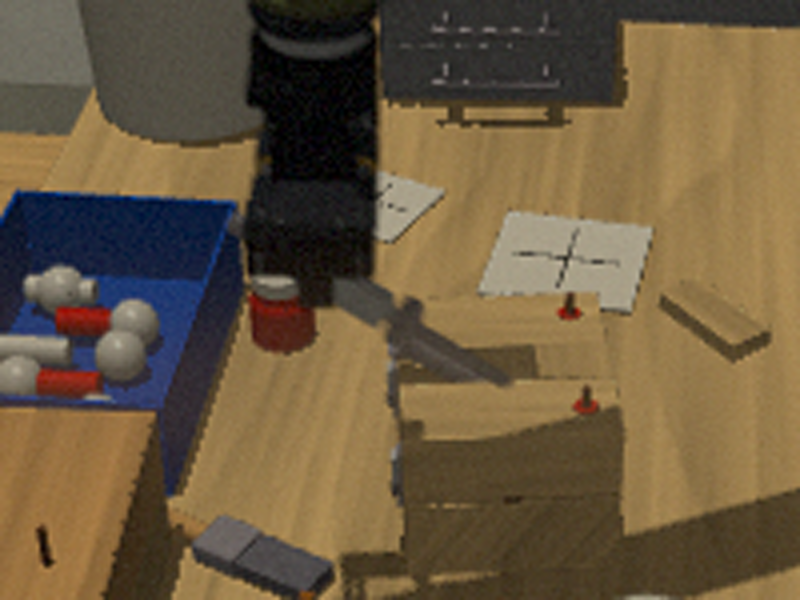

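```bash
python3 -m pendant '{"xyz":[[0.024,-0.028,0],[0.024,-0.028,0],[0.024,-0.028,0],[0.024,-0.028,-0.01],[0.02,-0.028,-0.02],[0,0,-0.01],[0,0,0]],"turn":[0.02,0.014,0,0,0,0,0]}'
python3 - <<'E'
from h import *
st()
im=shot("side","s5");crop(im,"s5c",180,130,320,250,5)
im=shot("top","t5");crop(im,"t5c",200,120,340,240,5)
for n in("guide_tube","long_gauge_tip","long_gauge_collar"):
  for c in("side","top"):
    for r in pinpoint(c,n)[:2]: print(n,c,r["score"],toW(c,r["at"]))
E
```

```text
time_s: 8.25
tool_pos: [0.7118, 0.0129, 0.2749]
tool_rot: [172.4, 87.4, 0.7]
force: [-0.5, 0.1, -0.7]
grip_width: 0.0176
t 8.25 tcp [0.7118 0.0129 0.2749] jaw -81.64 fing [ 0.045  0.001 -0.999] F [-0.5  0.1 -0.7] M [ 0.06 -0.    0.03] w 0.0176
guide_tube side 0.56 [ 0.55470882 -0.00639289  0.1590143 ]
long_gauge_tip side 0.78 [ 0.58879687 -0.0017693   0.19878775]
long_gauge_collar side 0.53 [6.97175640e-01 6.80137955e-02 2.45000949e-04]
long_gauge_collar side 0.49 [0.65023395 0.00327569 0.25502762]
```

View pics/s5c.png

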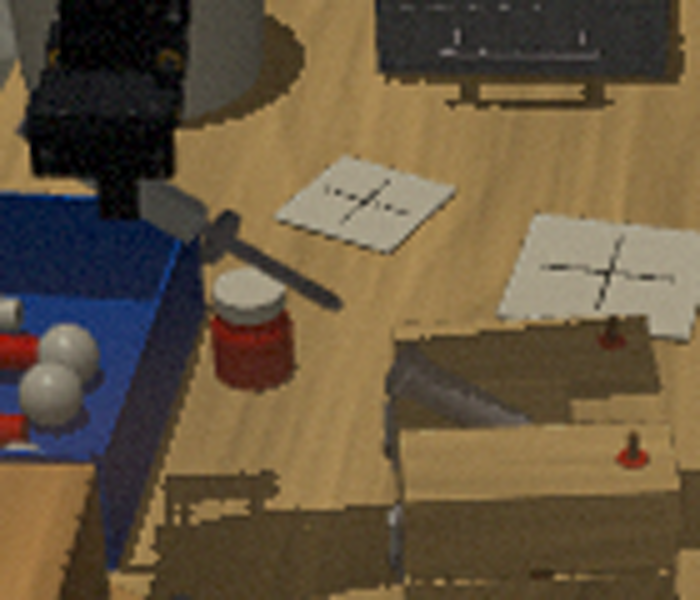

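View pics/t5c.png

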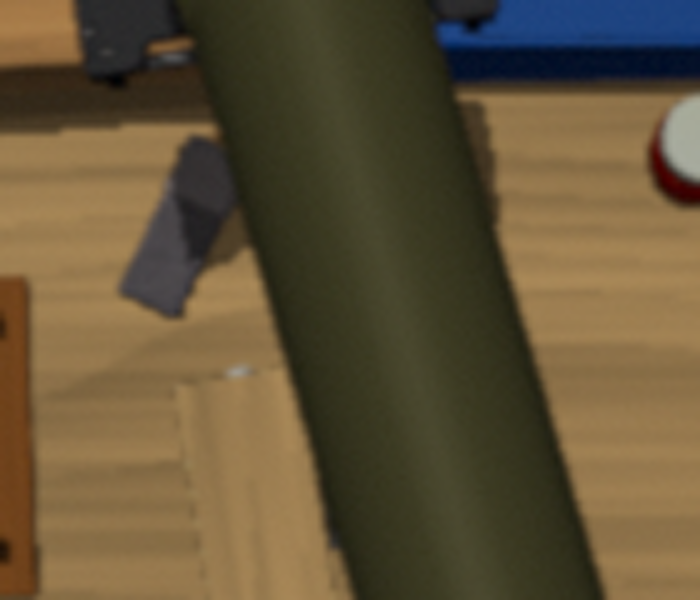

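```bash
cat >> h.py <<'E'
def RT():
    o=readout.get_obs(); return Ro.from_euler("xyz",o["tool_rot"],degrees=True).as_matrix(),np.array(o["tool_pos"])
def meas(c,tip,tail_or_col,dist,mouth=None):
    """gauge vertical plane through grasp axis; returns tip, tilt"""
    R,T=RT(); n=R[:,1].copy(); n[2]=0; n/=np.linalg.norm(n)
    P=T-.0187*R[:,0]
    a=rayp(c,*tip,P,n); b=rayp(c,*tail_or_col,P,n); d=b-a
    print("tip",np.round(a,4),"other",np.round(b,4),"tilt",round(np.degrees(np.arctan2(d[2],np.hypot(d[0],d[1]))),2),"len",round(np.linalg.norm(d),4),"exp",dist,"tip-TCP",np.round(a-T,4))
    return a,b
E
python3 - <<'E'
from h import *
g=lambda u,v:(180+u/5-.4,130+v/5-.4)
a,b=meas("side",g(338,303),g(221,237),.084)
M=np.array([.5565,-.005,.158]);y=np.radians(9);u=np.array([np.cos(y)*.819,np.sin(y)*.819,.5736])
print("tip in tube frame: along",np.dot(a-M,u),"perp",a-M-np.dot(a-M,u)*u)
for s in(0,.03):print(px("side",M+s*u))
print(px("side",M), "crop",(np.array(px("side",M))+.4-[180,130])*5)
E
```

```text
tip [ 0.5917 -0.005   0.2016] other [0.656  0.0045 0.2492] tilt 36.17 len 0.0806 exp 0.084 tip-TCP [-0.1207 -0.0176 -0.0744]
tip in tube frame: along 0.05343992583293271 perp [-0.00806754 -0.00682942  0.01292333]
[259.5 203.1]
[251.  198.6]
[259.5 203.1] crop [399.5 367.5]
```

```bash
python3 -m pendant '{"xyz":[[-0.004,0.003,-0.012],[-0.006,0.003,-0.014],[0,0,0]],"turn":[0.011,0,0]}'
python3 - <<'E'
from h import *
st()
im=shot("side","s6");crop(im,"s6c",200,150,300,225,8)
E
```

```text
time_s: 9.02
tool_pos: [0.7011, 0.0199, 0.2482]
tool_rot: [170.6, 87.3, -0.2]
force: [0.0, 0.9, -1.5]
grip_width: 0.0176
t 9.025 tcp [0.7011 0.0199 0.2482] jaw -80.86 fing [ 0.047 -0.    -0.999] F [ 0.   0.9 -1.5] M [-0.03  0.09  0.  ] w 0.0176
```

View pics/s6c.png

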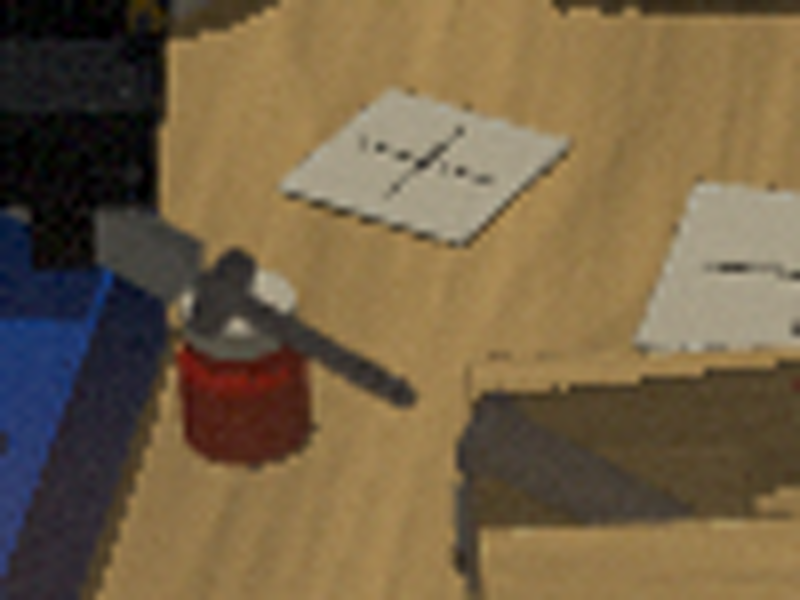

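Side: tip at crop (412,396), which is px (251,199). The tube mouth is centred at about (259,203) and the rod's line runs into it, so I slide in.

```bash
python3 -m pendant '{"xyz":[[-0.0097,-0.0015,-0.0069],[-0.0097,-0.0015,-0.0069],[-0.0097,-0.0015,-0.0069],[-0.005,-0.001,-0.0035],[0,0,0]],"turn":[0,0,0,0,0]}'
python3 - <<'E'
from h import *
st()
im=shot("side","s7");crop(im,"s7c",200,150,300,225,8)
E
```

```text
time_s: 9.7
tool_pos: [0.6675, 0.0137, 0.2256]
tool_rot: [170.7, 87.0, -0.1]
force: [0.5, -0.5, -1.4]
grip_width: 0.0173
t 9.7 tcp [0.6675 0.0137 0.2256] jaw -80.9 fing [ 0.052 -0.    -0.999] F [ 0.5 -0.5 -1.4] M [ 0.03 -0.    0.01] w 0.0173
```

View pics/s7c.png

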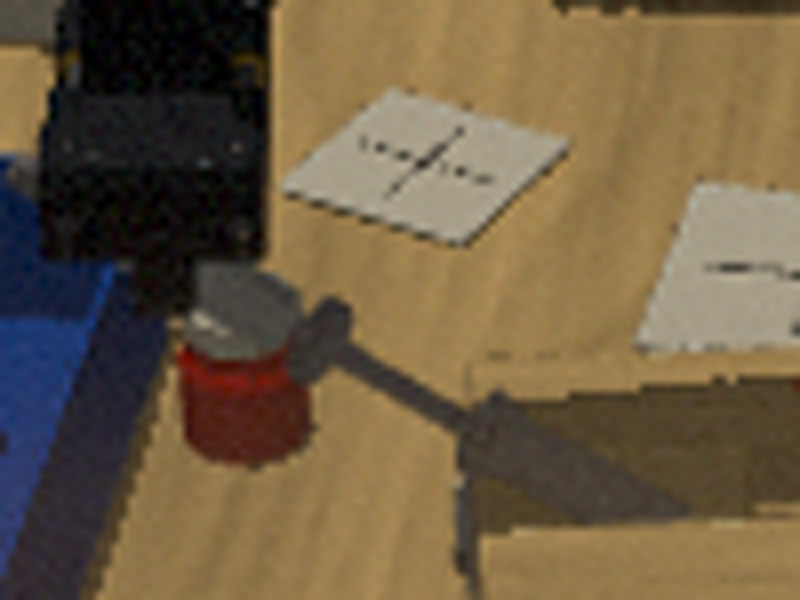

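```bash
python3 -m pendant '{"xyz":[[-0.0065,-0.001,-0.0048],[-0.0065,-0.001,-0.0048],[-0.0065,-0.001,-0.0048]],"turn":[0,0,0]}' 0 15
python3 - <<'E'
from h import *
st()
im=shot("side","s8");crop(im,"s8c",200,150,300,225,8)
E
```

```text
time_s: 10.12
tool_pos: [0.6482, 0.0113, 0.2112]
tool_rot: [171.9, 86.9, 1.0]
force: [-0.3, -0.1, -1.8]
grip_width: 0.0184
t 10.125 tcp [0.6482 0.0113 0.2112] jaw -80.87 fing [ 0.054  0.001 -0.999] F [-0.3 -0.1 -1.8] M [-0.03  0.02 -0.03] w 0.0184
```

View pics/s8c.png

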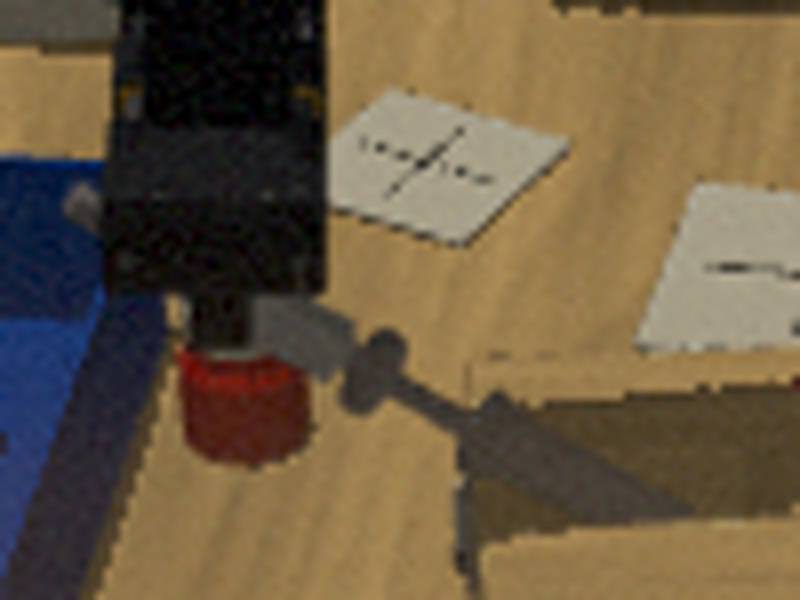

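```bash
python3 -m pendant '{"xyz":[[-0.0065,-0.001,-0.0046],[-0.0065,-0.001,-0.0046],[-0.0065,-0.001,-0.0046],[-0.0065,-0.001,-0.0046]],"turn":[0,0,0,0]}' 0 15
python3 - <<'E'
from h import *
st()
im=shot("side","s9");crop(im,"s9c",200,150,300,225,8)
E
```

```text
time_s: 10.68
tool_pos: [0.6192, 0.0068, 0.1909]
tool_rot: [171.2, 87.0, 0.4]
force: [0.2, 0.4, -0.9]
grip_width: 0.0178
t 10.675 tcp [0.6192 0.0068 0.1909] jaw -80.86 fing [ 0.052  0.    -0.999] F [ 0.2  0.4 -0.9] M [ 0.06  0.02 -0.01] w 0.0178
```

View pics/s9c.png

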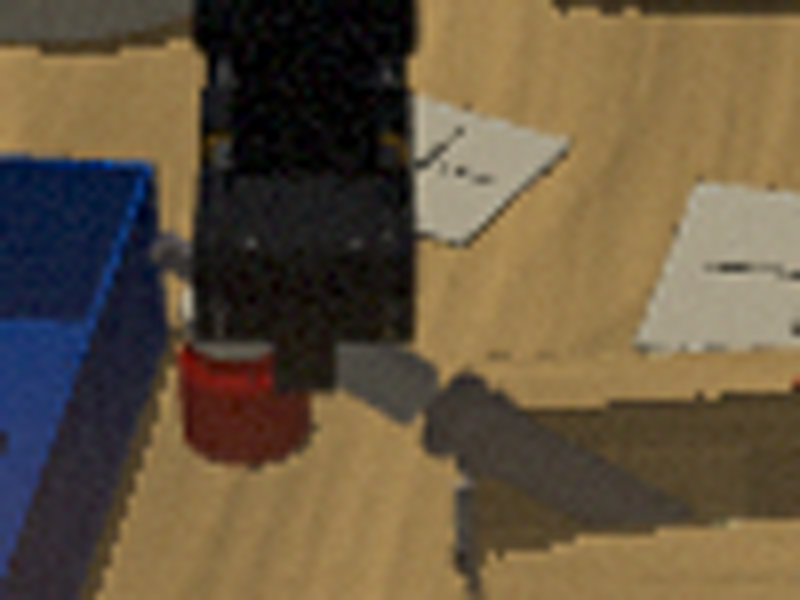

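```bash
python3 -m pendant '{"xyz":[[-0.0035,-0.0005,-0.0024],[-0.0035,-0.0005,-0.0024],[-0.0035,-0.0005,-0.0024]],"turn":[0,0,0]}' 0 15;python3 -m pendant '{"xyz":[[-0.002,-0.0003,-0.0014]],"turn":[0]}';python3 -m pendant '{"xyz":[[-0.002,-0.0003,-0.0014]],"turn":[0]}'
python3 - <<'E'
from h import *
st()
im=shot("side","s10");crop(im,"s10c",200,150,300,225,8)
E
```

```text
time_s: 11.1
tool_pos: [0.613, 0.0059, 0.1866]
tool_rot: [172.0, 86.3, 1.2]
force: [7.4, 0.3, 4.4]
grip_width: 0.018
time_s: 11.22
tool_pos: [0.6129, 0.0059, 0.187]
tool_rot: [172.1, 86.0, 1.3]
force: [3.8, 0.7, 1.6]
grip_width: 0.0178
time_s: 11.35
tool_pos: [0.6128, 0.0059, 0.1872]
tool_rot: [172.3, 85.7, 1.5]
force: [5.0, -0.3, 4.1]
grip_width: 0.018
t 11.35 tcp [0.6128 0.0059 0.1872] jaw -80.85 fing [ 0.075  0.002 -0.997] F [ 5.  -0.3  4.1] M [ 0.11 -1.1   0.03] w 0.018
```

View pics/s10c.png

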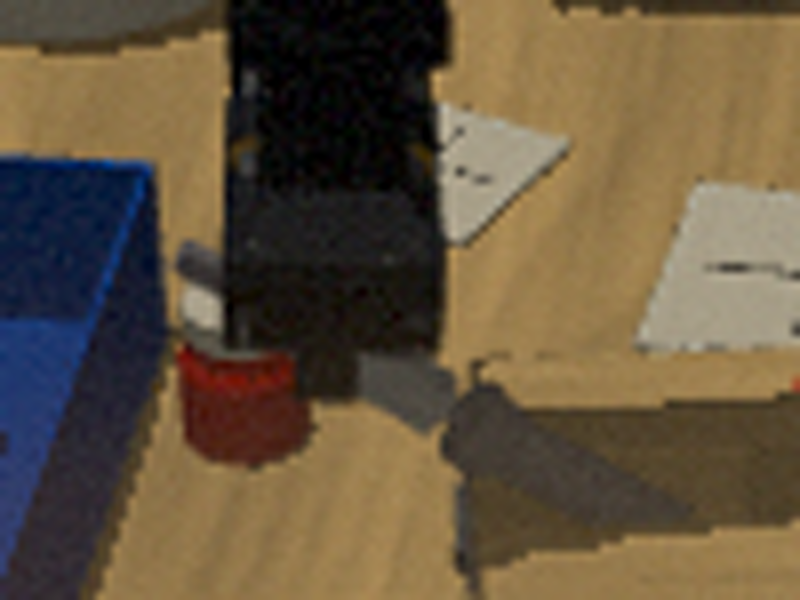

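Wrist force rose to about 7 N along the tube's axis and the collar is flush on the rim, at side px (258,202). I ease the grip briefly so it seats, then check.

```bash
python3 -m pendant '{"xyz":[[0,0,0],[-0.001,0,-0.0007],[0,0,0]],"turn":[0,0,0]}' 0 4
python3 - <<'E'
from h import *
st()
im=shot("side","s11");crop(im,"s11c",200,150,300,225,8)
for n in ["long_gauge_collar","guide_tube"]:
    for r in pinpoint("side",n)[:2]: print(n,r["score"],toW("side",r["at"]))
E
```

```text
time_s: 11.78
tool_pos: [0.6125, 0.0059, 0.1868]
tool_rot: [172.3, 85.6, 1.5]
force: [2.4, -0.7, 1.1]
grip_width: 0.0179
t 11.775 tcp [0.6125 0.0059 0.1868] jaw -80.84 fing [ 0.077  0.002 -0.997] F [ 2.4 -0.7  1.1] M [ 0.02 -0.59  0.01] w 0.0179
```

View pics/s11c.png

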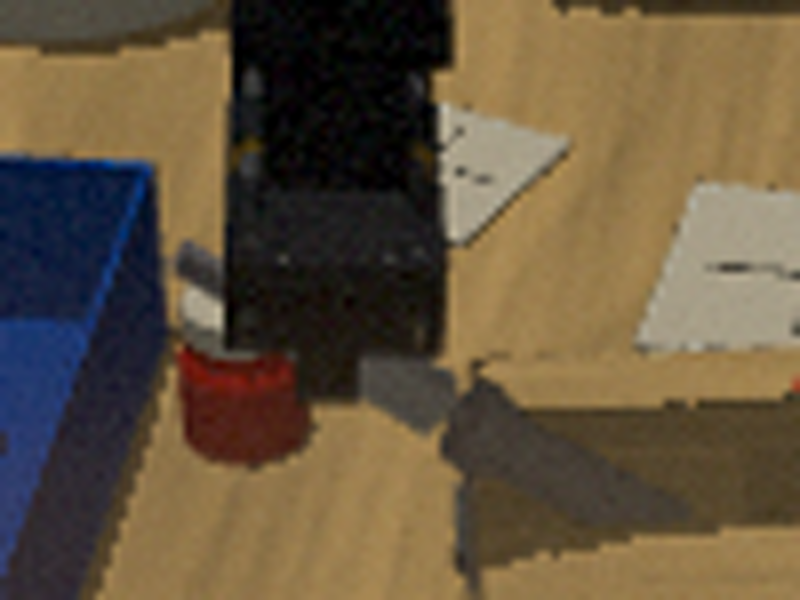

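```bash
python3 -m pendant '{"xyz":[[0,0,0],[0,0,0],[0.004,0.0006,0.0028],[0.008,0.0013,0.0057],[0.008,0.0013,0.0057],[0.008,0.0013,0.0057],[0.008,0.0013,0.0057],[0.008,0.0013,0.0057]],"turn":[0,0,0,0,0,0,0,0]}' 0 60
python3 - <<'E'
from h import *
st()
im=shot("side","s12");crop(im,"s12c",200,150,300,225,8)
E
```

```text
time_s: 12.92
tool_pos: [0.6547, 0.0129, 0.2163]
tool_rot: [172.1, 86.3, 1.3]
force: [0.1, -0.8, -0.7]
grip_width: 0.0174
t 12.925 tcp [0.6547 0.0129 0.2163] jaw -80.86 fing [ 0.065  0.001 -0.998] F [ 0.1 -0.8 -0.7] M [ 0.01  0.08 -0.02] w 0.0174
```

View pics/s12c.png

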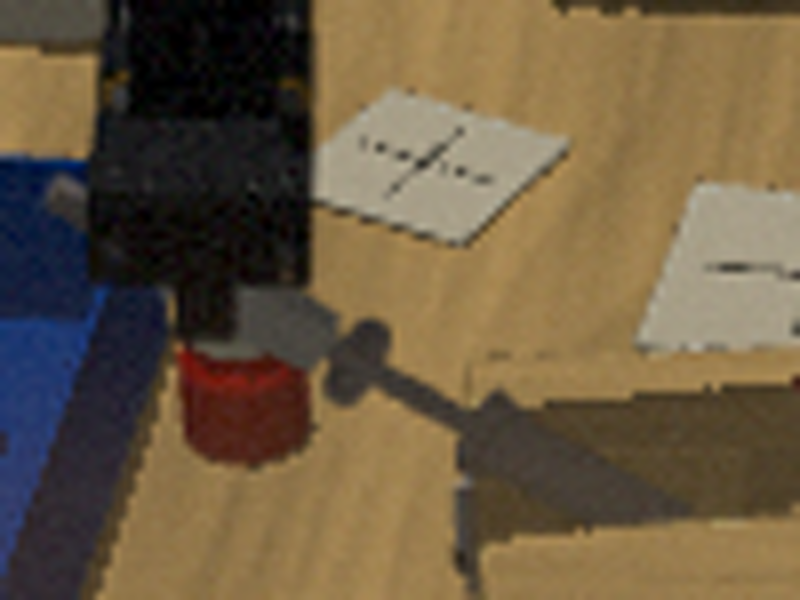

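Drawing out cleanly, with the rod still straight in the tube axis. I continue until it is fully out and then rise.

```bash
python3 -m pendant '{"xyz":[[0.0085,0.0013,0.0058],[0.0105,0.0016,0.0073],[0.0105,0.0016,0.0073],[0.0105,0.0016,0.0073],[0.0105,0.0016,0.0073],[0.0105,0.0016,0.0073],[0,0,0.02],[0,0,0.02]],"turn":[0,0,0,0,0,0,0,0]}' 0 60
python3 - <<'E'
from h import *
st()
im=shot("side","s13");crop(im,"s13c",180,120,320,240,5)
E
```

```text
time_s: 13.98
tool_pos: [0.7209, 0.0223, 0.3009]
tool_rot: [172.8, 86.3, 1.8]
force: [0.1, -0.0, -1.4]
grip_width: 0.0174
t 13.975 tcp [0.7209 0.0223 0.3009] jaw -80.94 fing [ 0.064  0.002 -0.998] F [ 0.1 -0.  -1.4] M [0.01 0.04 0.08] w 0.0174
```

View pics/s13c.png

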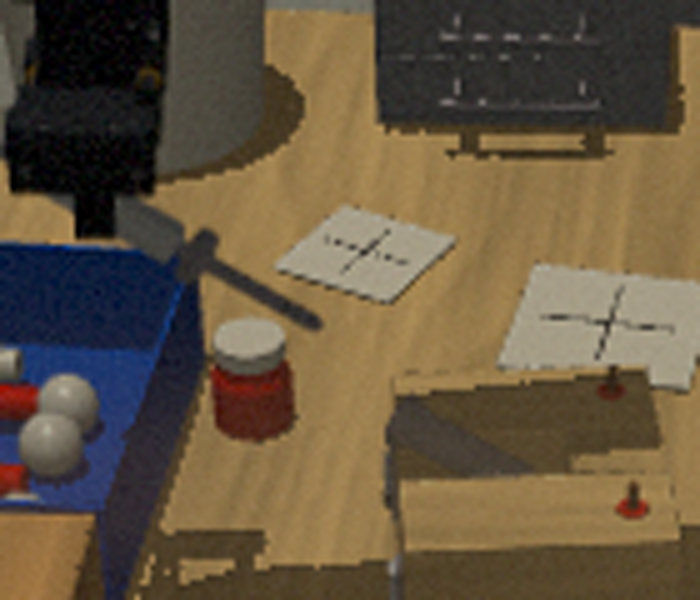

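Run:
```python
from h import *
g=lambda u,v:(180+u/5-.4,120+v/5-.4)
a,b=meas("side",g(318,324),g(201,257),.084)
for c,n in(("side","rack_long"),("side","rack_short")):
    for r in pinpoint(c,n)[:3]: print(n,r["score"],toW(c,r["at"]))
```

```text
tip [0.6011 0.0034 0.2267] other [0.6642 0.0135 0.2743] tilt 36.72 len 0.0797 exp 0.084 tip-TCP [-0.1208 -0.0191 -0.0773]
rack_long 0.82 [0.53495742 0.21283251 0.00067094]
rack_long 0.61 [ 0.3599585   0.15465608 -0.0012988 ]
rack_short 0.88 [0.55258855 0.3673046  0.00088299]
```

```bash
python3 -m pendant '{"xyz":[[-0.015,0.015,0],[-0.027,0.027,0],[-0.03,0.03,0],[-0.03,0.03,0],[-0.03,0.03,0],[-0.03,0.03,0],[-0.02,0.018,0],[-0.01,0.008,-0.01],[0,0,0]],"turn":[0,-0.03,-0.03,-0.03,-0.03,-0.008,0,0,0]}' 0 60
python3 - <<'E'
from h import *
st()
E
```

```text
time_s: 15.25
tool_pos: [0.5212, 0.2107, 0.2806]
tool_rot: [168.1, 86.7, -10.7]
force: [0.0, -0.1, -1.4]
grip_width: 0.0173
t 15.25 tcp [0.5212 0.2107 0.2806] jaw -88.81 fing [ 0.056 -0.011 -0.998] F [ 0.  -0.1 -1.4] M [ 0.1   0.1  -0.04] w 0.0173
```

```bash
python3 -m pendant '{"xyz":[[0.002,0,-0.03],[0.002,0,-0.035],[0.001,0,-0.035],[0,0,-0.025],[0,0,-0.006],[0,0,0]],"turn":[0.009,0,0,0,0,0]}' 0 60
python3 - <<'E'
from h import *
st()
im=shot("side","s14");crop(im,"s14c",190,190,350,310,5)
im=shot("top","t14");crop(im,"t14c",120,150,280,270,5)
E
```

```text
time_s: 16.0
tool_pos: [0.5346, 0.2005, 0.1446]
tool_rot: [168.0, 86.6, -11.1]
force: [1.1, -0.0, -1.6]
grip_width: 0.0177
t 16.0 tcp [0.5346 0.2005 0.1446] jaw -89.19 fing [ 0.058 -0.011 -0.998] F [ 1.1 -0.  -1.6] M [ 0.06  0.1  -0.  ] w 0.0177
```

View pics/s14c.png

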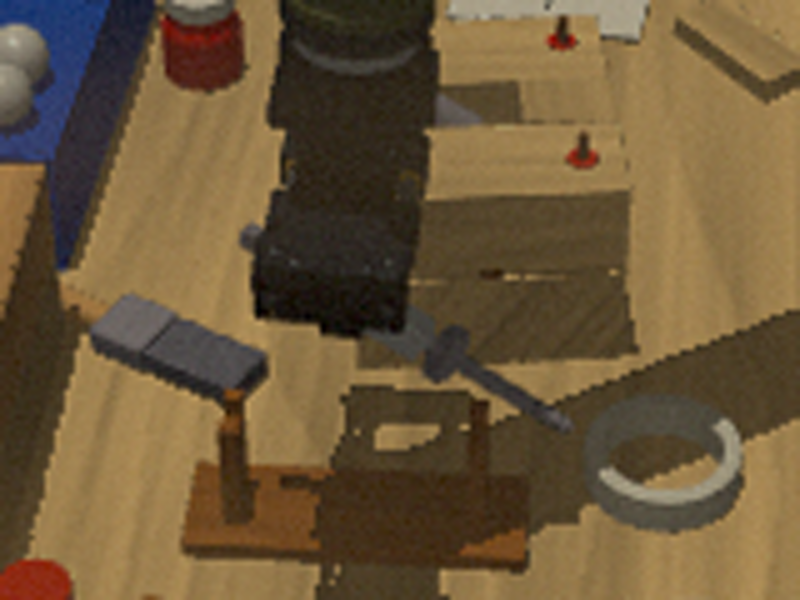

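View pics/t14c.png

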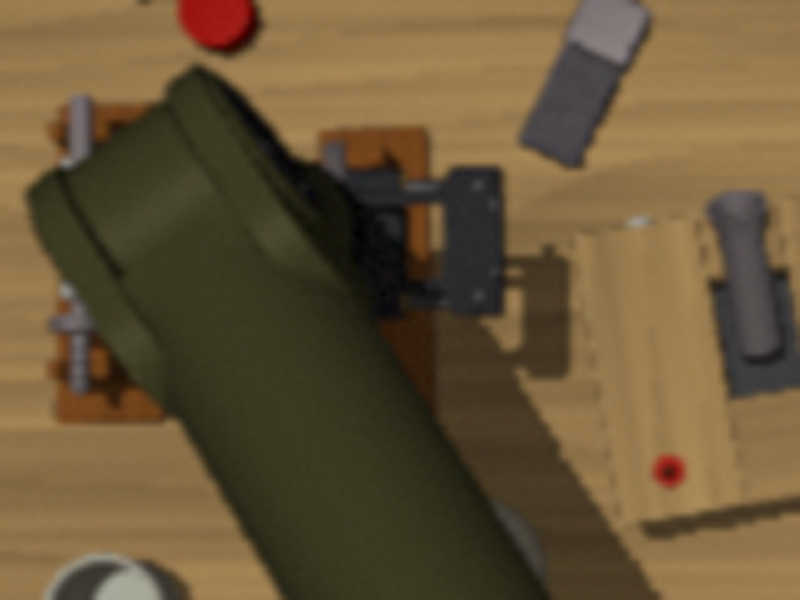

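```bash
python3 -m pendant '{"xyz":[[-0.003,0.0085,0],[-0.001,0.0015,0],[0,0,0]],"turn":[0.0155,0,0]}' 0 60; python3 -c "from h import *;st()"
```

```text
time_s: 16.48
tool_pos: [0.5319, 0.2128, 0.148]
tool_rot: [170.0, 86.3, -8.2]
force: [0.5, -0.5, -1.4]
grip_width: 0.017
t 16.475 tcp [0.5319 0.2128 0.148 ] jaw -88.18 fing [ 0.064 -0.009 -0.998] F [ 0.5 -0.5 -1.4] M [ 0.05  0.07 -0.  ] w 0.017
```

```bash
python3 -m pendant '{"xyz":[[-0.001,-0.001,-0.006],[-0.001,0,-0.006],[0,0,-0.006],[0,0,0]],"turn":[-0.002,0,0,0]}' 0 60
python3 - <<'E'
from h import *
st()
im=shot("side","s15");crop(im,"s15c",190,200,350,310,5)
E
```

```text
time_s: 16.98
tool_pos: [0.5294, 0.2112, 0.1284]
tool_rot: [169.2, 86.3, -9.0]
force: [0.4, 0.1, -2.3]
grip_width: 0.0179
t 16.975 tcp [0.5294 0.2112 0.1284] jaw -88.32 fing [ 0.063 -0.01  -0.998] F [ 0.4  0.1 -2.3] M [ 0.03  0.03 -0.05] w 0.0179
```

View pics/s15c.png

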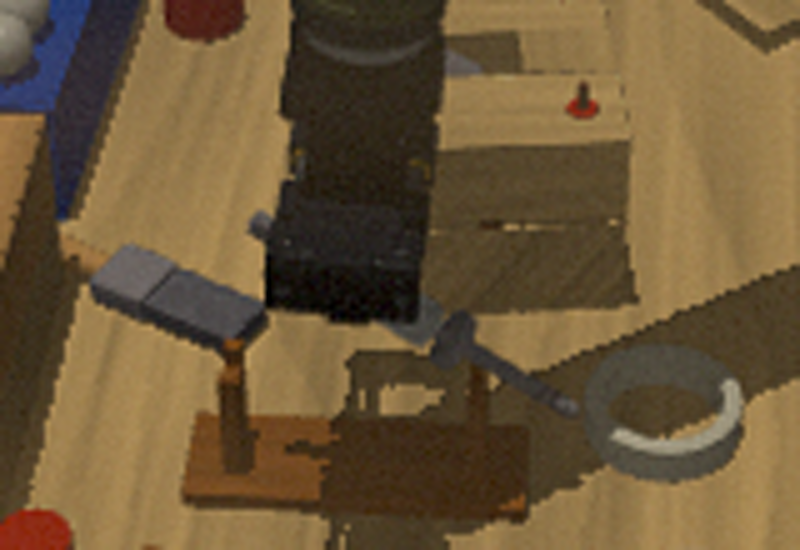

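```bash
python3 -m pendant '{"xyz":[[0,0,-0.005],[0,0,-0.004]],"turn":[0,0]}' 0 60;python3 -m pendant '{"xyz":[[0,0,-0.003],[0,0,0]],"turn":[0,0]}' 0 60
python3 - <<'E'
from h import *
st()
im=shot("side","s16");crop(im,"s16c",190,200,350,310,5)
E
```

```text
time_s: 17.27
tool_pos: [0.5301, 0.2115, 0.1196]
tool_rot: [169.9, 86.3, -8.4]
force: [-0.0, 0.4, -1.1]
grip_width: 0.0175
time_s: 17.52
tool_pos: [0.5298, 0.2115, 0.116]
tool_rot: [169.8, 86.3, -8.5]
force: [-0.1, 0.2, -2.3]
grip_width: 0.0173
t 17.525 tcp [0.5298 0.2115 0.116 ] jaw -88.32 fing [ 0.064 -0.01  -0.998] F [-0.1  0.2 -2.3] M [ 0.02  0.08 -0.03] w 0.0173
```

View pics/s16c.png

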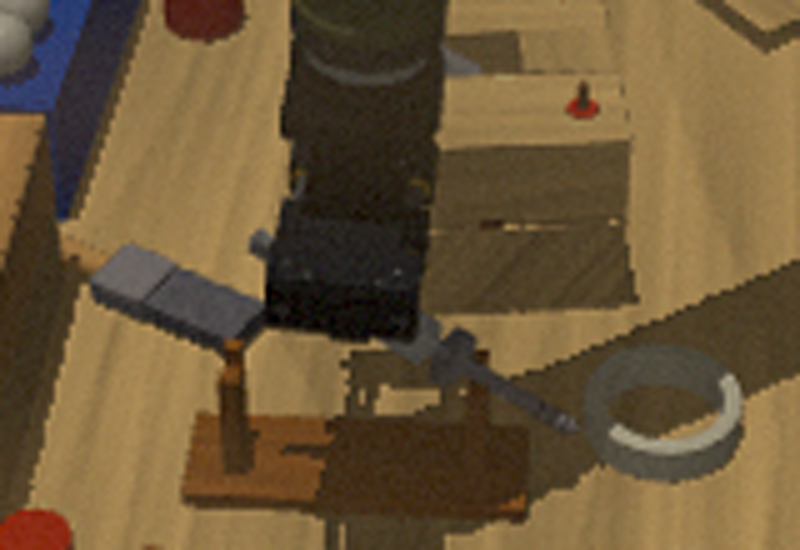

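```bash
python3 -m pendant '{"xyz":[[0,0,-0.003],[0,0,-0.002]],"turn":[0,0]}' 0 30; python3 -m pendant '{"xyz":[[0.001,0,-0.003],[0.001,0,-0.003],[0,0,0]],"turn":[0,0,0]}' 0 3;python3 - <<'E'
from h import *
st()
im=shot("side","s17");crop(im,"s17c",190,200,350,310,5)
E
```

```text
time_s: 17.82
tool_pos: [0.5302, 0.2117, 0.1116]
tool_rot: [170.1, 86.2, -8.3]
force: [-1.0, -0.9, 3.2]
grip_width: 0.0182
time_s: 18.2
tool_pos: [0.5324, 0.2117, 0.105]
tool_rot: [170.1, 86.2, -8.2]
force: [-0.3, 0.7, -1.5]
grip_width: 0.0181
t 18.2 tcp [0.5324 0.2117 0.105 ] jaw -88.33 fing [ 0.065 -0.009 -0.998] F [-0.3  0.7 -1.5] M [ 0.08  0.17 -0.03] w 0.0181
```

View pics/s17c.png

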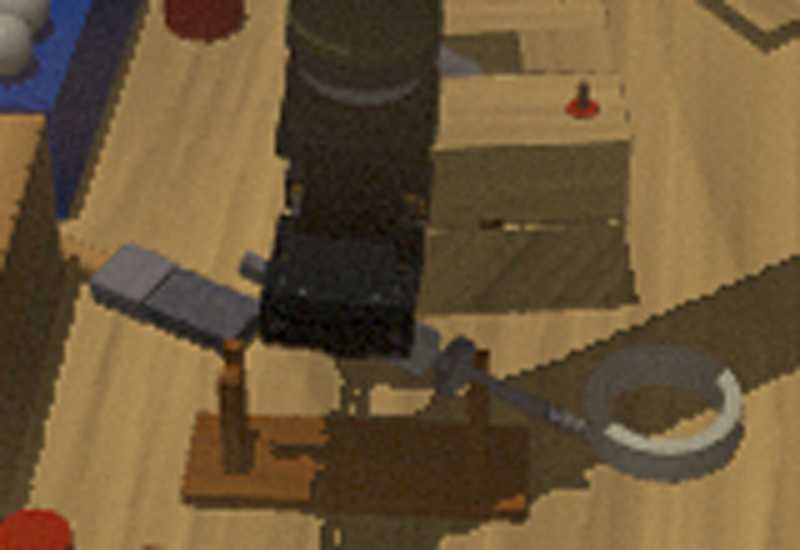

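```bash
python3 -m pendant '{"xyz":[[0.0037,0,-0.007],[0.0035,0,-0.007],[0.0025,0,-0.007],[0.0022,0,-0.007]],"turn":[0,0,0,0]}' 0 3;python3 - <<'E'
from h import *
st()
im=shot("side","s18");crop(im,"s18c",190,200,350,310,5)
E
```

```text
time_s: 18.75
tool_pos: [0.5454, 0.2118, 0.0754]
tool_rot: [170.5, 86.2, -7.8]
force: [-0.4, -0.5, -0.4]
grip_width: 0.0179
t 18.75 tcp [0.5454 0.2118 0.0754] jaw -88.35 fing [ 0.065 -0.009 -0.998] F [-0.4 -0.5 -0.4] M [0.09 0.24 0.02] w 0.0179
```

View pics/s18c.png

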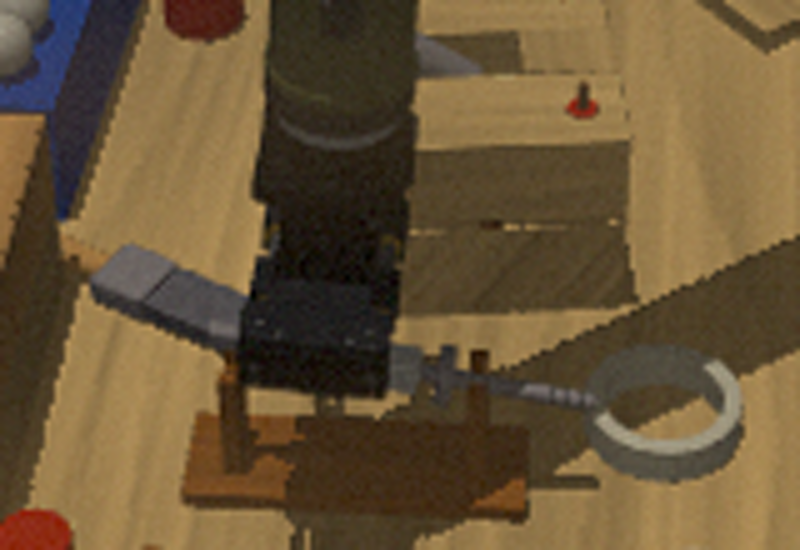

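```bash
python3 -m pendant '{"xyz":[[0.0012,0,-0.006],[0.0008,0,-0.005],[0,0,0]],"turn":[0,0,0]}' 0 3; python3 -m pendant '{"xyz":[[0,0,-0.004],[0,0,-0.002],[0,0,0]],"turn":[0,0,0]}' 0 3;python3 - <<'E'
from h import *
st()
im=shot("side","s19");crop(im,"s19c",190,200,350,310,5)
E
```

```text
time_s: 19.18
tool_pos: [0.547, 0.2114, 0.0623]
tool_rot: [170.0, 86.3, -8.4]
force: [1.0, 0.2, -0.5]
grip_width: 0.0183
time_s: 19.55
tool_pos: [0.548, 0.2116, 0.0573]
tool_rot: [170.1, 86.2, -8.2]
force: [0.5, 0.6, -0.7]
grip_width: 0.0179
t 19.55 tcp [0.548  0.2116 0.0573] jaw -88.34 fing [ 0.066 -0.01  -0.998] F [ 0.5  0.6 -0.7] M [0.01 0.09 0.02] w 0.0179
```

View pics/s19c.png

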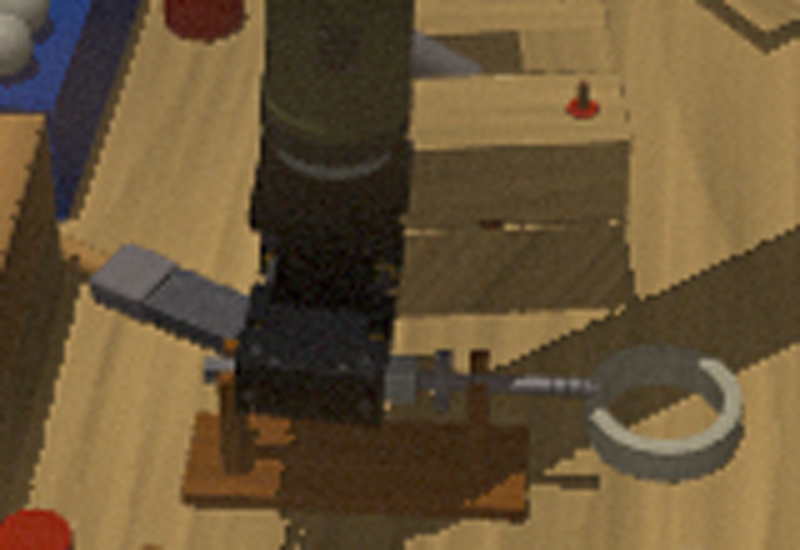

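```bash
python3 -m pendant '{"xyz":[[0,0,0],[0,0,0],[0,0,0]],"turn":[0,0,0]}' 0.4 20; python3 -m pendant '{"xyz":[[-0.01,0,0],[-0.01,0,0],[-0.01,0,0],[0,0,0]],"turn":[0,0,0,0]}'
python3 - <<'E'
from h import *
st()
im=shot("side","s20");crop(im,"s20c",190,200,350,310,5)
E
```

```text
time_s: 19.98
tool_pos: [0.5479, 0.2116, 0.0572]
tool_rot: [170.4, 86.2, -7.9]
force: [0.6, -0.7, 0.6]
grip_width: 0.0334
time_s: 20.48
tool_pos: [0.5148, 0.2118, 0.057]
tool_rot: [169.9, 86.2, -8.4]
force: [0.6, -0.0, 0.2]
grip_width: 0.0349
t 20.475 tcp [0.5148 0.2118 0.057 ] jaw -88.3 fing [ 0.065 -0.01  -0.998] F [ 0.6 -0.   0.2] M [0.1  0.08 0.07] w 0.0349
```

View pics/s20c.png

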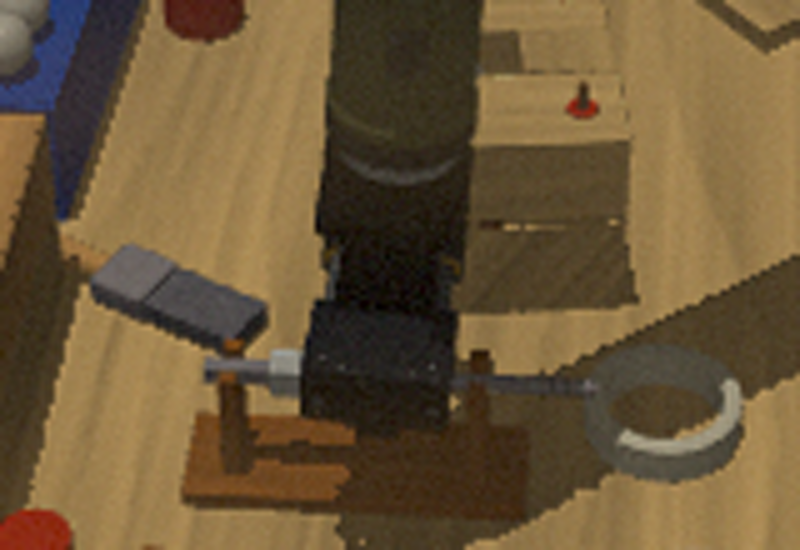

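```bash
python3 -m pendant '{"xyz":[[0,0,0],[0,0,0],[0,0,0],[0,0,0],[0,0,0.01],[0,0,0.03],[0,0,0.04],[0,0,0.05],[0,0,0.05],[0,0,0.03]],"turn":[0,0,0,0,0,0,0,0,0,0]}' 0 60
python3 - <<'E'
from h import *
st()
im=shot("side","s21");crop(im,"s21c",190,150,350,270,5)
print(px("top",[.4505,-.355,.006]),px("side",[.4505,-.355,.006]))
E
```

```text
time_s: 21.78
tool_pos: [0.5126, 0.211, 0.2724]
tool_rot: [169.0, 86.5, -9.2]
force: [1.2, 0.2, -1.1]
grip_width: 0.0174
t 21.775 tcp [0.5126 0.211  0.2724] jaw -88.25 fing [ 0.06  -0.01  -0.998] F [ 1.2  0.2 -1.1] M [ 0.06  0.08 -0.  ] w 0.0174
[387.3 231.9] [301.3 183.5]
```

View pics/s21c.png

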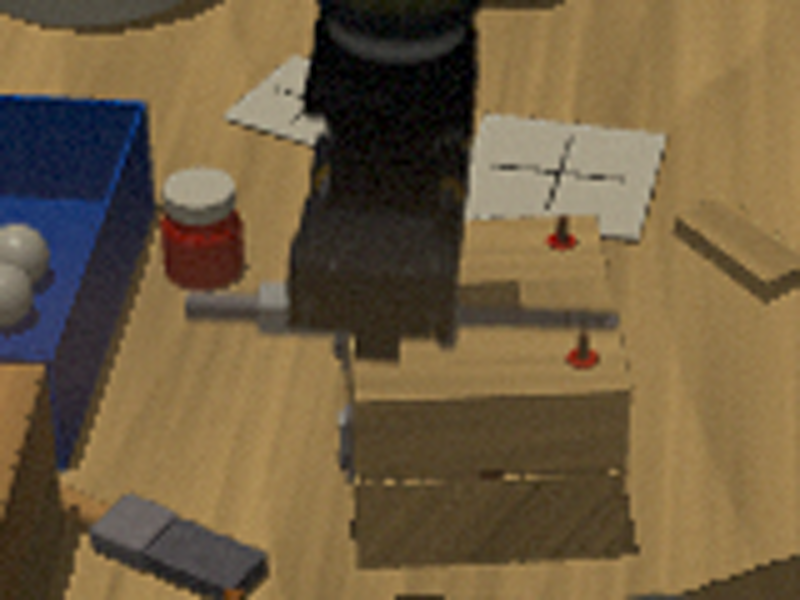

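Side: gauge level in the gripper, tail at crop (188,303) and tip at (615,320), clear of the rack. I carry it to the plate.

```bash
python3 -m pendant '{"xyz":[[0.005,-0.02,0],[0.005,-0.04,0],[0.005,-0.055,0],[0.006,-0.06,0],[0.006,-0.06,0],[0.006,-0.06,0],[0.006,-0.06,0],[0.005,-0.055,0],[0.005,-0.045,0],[0.003,-0.025,0]],"turn":[0,0,0,0,0,0,0,0,0,0]}'; python3 -c "from h import *;st()"
```

```text
time_s: 23.08
tool_pos: [0.5632, -0.2763, 0.2785]
tool_rot: [172.3, 85.9, -5.2]
force: [0.3, 1.3, -1.5]
grip_width: 0.0174
t 23.075 tcp [ 0.5632 -0.2763  0.2785] jaw -87.5 fing [ 0.072 -0.006 -0.997] F [ 0.3  1.3 -1.5] M [ 0.05  0.05 -0.  ] w 0.0174
```

```bash
python3 -m pendant '{"xyz":[[0,-0.03,-0.01],[0,-0.03,-0.03],[0,-0.012,-0.035],[0,0,-0.035],[0,0,-0.03],[0,0,-0.015],[0,0,0]],"turn":[0,0,0,0,0,0,0]}'
python3 - <<'E'
from h import *
st()
im=shot("side","s22");crop(im,"s22c",210,110,350,215,5.5)
im=shot("top","t22");crop(im,"t22c",320,120,460,240,5)
for n in("long_gauge_tip","long_gauge_collar","long_gauge_grip"):
  for c in("side","top"):
    for r in pinpoint(c,n)[:1]: print(n,c,r["score"],toW(c,r["at"]))
E
```

```text
time_s: 23.95
tool_pos: [0.566, -0.3449, 0.12]
tool_rot: [176.4, 85.7, -0.7]
force: [0.1, 0.0, -0.9]
grip_width: 0.0173
t 23.95 tcp [ 0.566  -0.3449  0.12  ] jaw -87.11 fing [ 0.075 -0.001 -0.997] F [ 0.1  0.  -0.9] M [0.01 0.18 0.01] w 0.0173
long_gauge_tip side 0.55 [ 0.44101886 -0.34405645  0.1367569 ]
long_gauge_tip top 0.76 [ 0.44965886 -0.35326568  0.14149725]
long_gauge_collar side 0.73 [ 0.52359199 -0.34566406  0.14196404]
long_gauge_collar top 0.64 [0.55763578 0.36794637 0.07584621]
long_gauge_grip side 0.61 [ 0.58103235 -0.34201301  0.13717816]
long_gauge_grip top 0.69 [ 0.58796218 -0.34328648  0.13906043]
```

View pics/s22c.png

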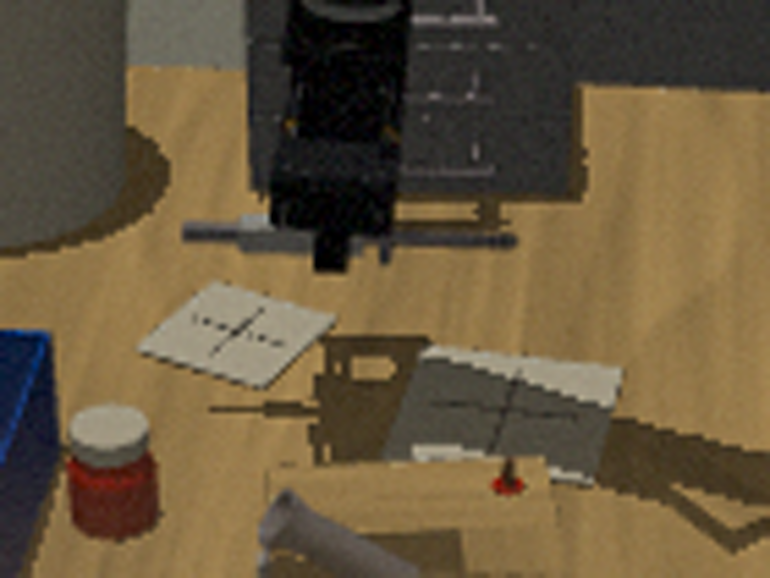

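View pics/t22c.png

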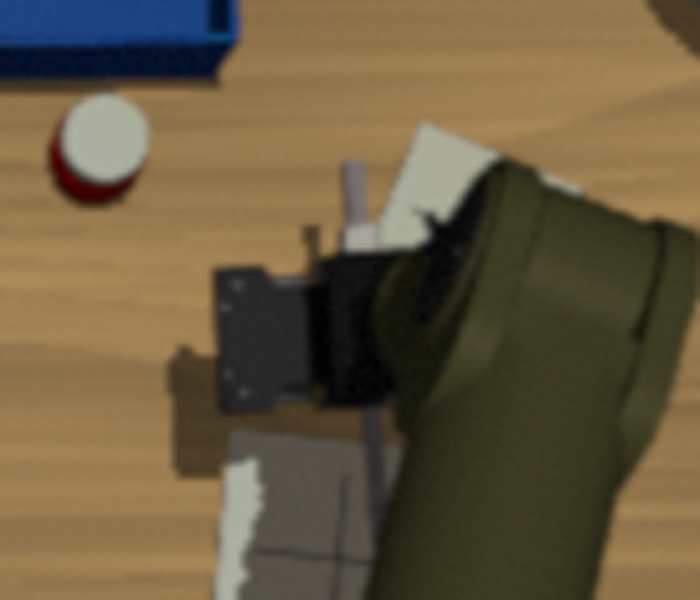

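Run:
```python
from h import *
g=lambda u,v:(210+u/5.5-.4,110+v/5.5-.4)
meas("side",g(516,241),g(184,232),.214)
```

```text
tip [ 0.4463 -0.3522  0.1341] other [ 0.6588 -0.3418  0.1349] tilt 0.23 len 0.2128 exp 0.214 tip-TCP [-0.1204 -0.0058  0.0123]
```

```bash
python3 -m pendant '{"xyz":[[0.001,-0.001,-0.012],[0.001,-0.001,-0.012],[0.001,-0.001,-0.008],[0,0,-0.003],[0,0,0]],"turn":[0,0,0,0,0]}'
python3 - <<'E'
from h import *
st()
im=shot("side","s23");crop(im,"s23c",220,120,320,195,8)
im=shot("top","t23");crop(im,"t23c",350,150,430,240,6.6)
for n in("long_gauge_tip","long_gauge_grip"):
  for c in("side","top"):
    for r in pinpoint(c,n)[:1]: print(n,c,r["score"],toW(c,r["at"]))
E
```

```text
time_s: 24.98
tool_pos: [0.5692, -0.3496, 0.0834]
tool_rot: [175.1, 85.6, -2.1]
force: [-0.7, -0.1, -1.5]
grip_width: 0.0172
t 24.975 tcp [ 0.5692 -0.3496  0.0834] jaw -87.21 fing [ 0.076 -0.003 -0.997] F [-0.7 -0.1 -1.5] M [0.02 0.18 0.05] w 0.0172
long_gauge_tip side 0.49 [ 0.44316719 -0.35112608  0.09645275]
long_gauge_tip top 0.56 [ 0.45139822 -0.35971176  0.10244712]
long_gauge_grip side 0.7 [5.50602923e-01 3.69047915e-01 4.37864181e-04]
long_gauge_grip top 0.74 [ 0.47983247 -0.01787363  0.00065029]
```

View pics/s23c.png

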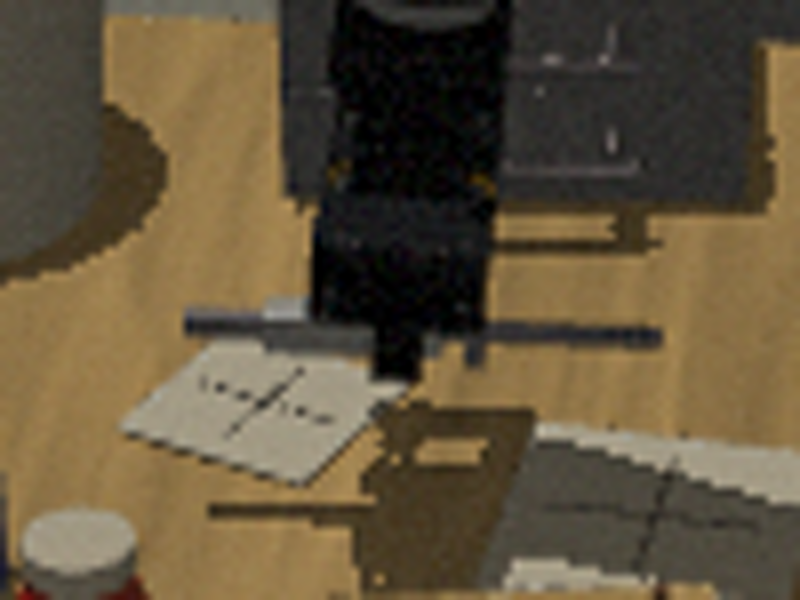

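View pics/t23c.png

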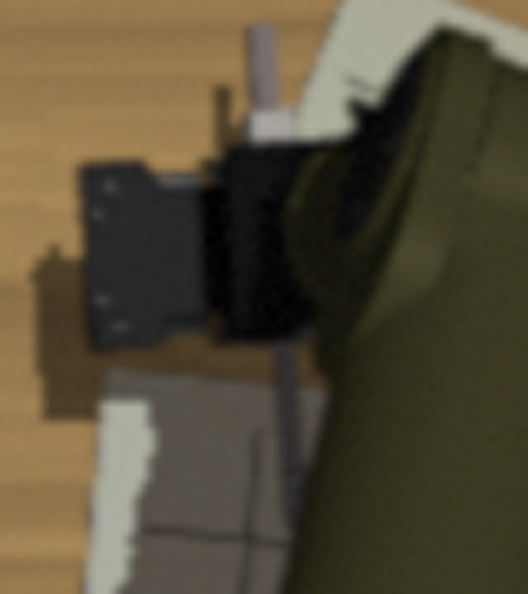

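Run:
```python
from h import *
g=lambda u,v:(220+u/8-.4,120+v/8-.4)
meas("side",g(662,337),g(184,322),.214)
f=lambda u,v:(350+u/6.6-.4,150+v/6.6-.4)
print("cross side",ray("side",*g(657,517),.006))
for uv in[(290,522),(282,350),(262,25)]: print("top",ray("top",*f(*uv),.1))
```

```text
tip [ 0.4493 -0.3557  0.0981] other [ 0.6625 -0.3453  0.0997] tilt 0.45 len 0.2135 exp 0.214 tip-TCP [-0.1204 -0.0057  0.0136]
cross side [ 0.44873688 -0.35022608  0.006     ]
top [ 0.45548174 -0.35295891  0.1       ]
top [ 0.52754555 -0.35165587  0.1       ]
top [ 0.66543232 -0.34710593  0.1       ]
```

```bash
python3 -m pendant '{"xyz":[[0,0,0],[0,0,0],[0,0,0],[0,0,0]],"turn":[0,0,0,0]}'
python3 - <<'E'
from h import *
st();print(np.round(readout.get_obs()["joint_velocities"],2))
im=shot("side","s24");crop(im,"s24c",220,120,320,195,8)
st()
im=shot("top","t24")
E
```

```text
time_s: 25.78
tool_pos: [0.5699, -0.3501, 0.0851]
tool_rot: [173.9, 85.5, -3.3]
force: [0.9, -0.6, -1.4]
grip_width: 0.0172
t 25.775 tcp [ 0.5699 -0.3501  0.0851] jaw -87.22 fing [ 0.078 -0.005 -0.997] F [ 0.9 -0.6 -1.4] M [0.04 0.07 0.03] w 0.0172
[ 0.1  -0.03  0.01  0.02  0.03 -0.05 -0.04]
t 25.825 tcp [ 0.5699 -0.3501  0.0851] jaw -87.22 fing [ 0.078 -0.005 -0.997] F [-0.9  1.4 -2. ] M [ 0.06  0.13 -0.03] w 0.0176
```

View pics/s24.png

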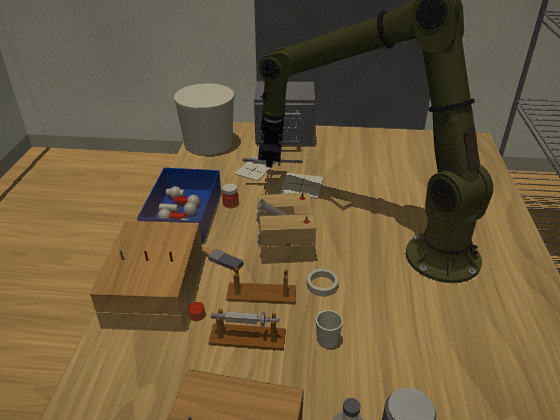

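View pics/t24.png

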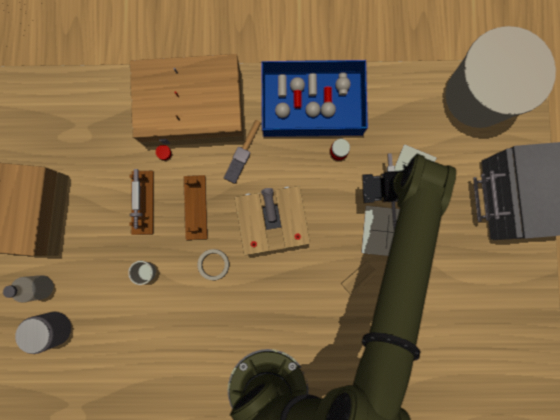

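Both views show everything else unmoved: short gauge, tape, cup, brush, puck, jar and offcut. The gauge is level over the plate with its tip at side px (301,161), and the arm is still.

```bash
python3 -c "
from h import *
print(sign_off())"
```

```text
the job is handed in; nothing more can be done
None
```

The long gauge went into the guide tube, was drawn fully out, and is now held level and still over the reading plate. I signed off at about 26 s of the 58 s allowed; sign-off reported no verdict.

**How the rod was tilted:** the moves can't tilt the tool, so I let the gauge pivot in a light 3 N grip against its rack's front notch until it was about 36° tip-down. I then gripped it at 60 N to carry it, and at 15 N and then 4 N for the slide in and the seating.

**Insertion:** the rod slid in until the collar sat flush on the tube's mouth. The wrist read about 9 N at most on contact.

**Extra step before presenting:** after drawing it out I set the gauge back in its own rack to level it. I re-gripped it nearer its balance point there and carried it to the larger plate.

**Last checks:**
- **Tip position:** tip at about (0.449, −0.355) m, with the plate's middle at about (0.450, −0.355) m. The different measurements of each disagree by up to about 8 mm.
- **Height and level:** the rod is about 93 mm above the plate and within about 0.5° of level, judged from the side view.
- **Stillness and bystanders:** joint speeds were near zero, the gauge touched nothing but the gripper, and everything else looked unmoved in both views.

**What disagreed:** the final network calls for the handle point picked other objects, so I ignored them. In the last top view the arm partly hid the tip, so the tip check rests mainly on the side view and the arm's own position readings.

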